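# Pack the filled lamp counterweight

### The arm

A 6-joint arm with a two-finger parallel gripper is mounted at the origin on the work surface. World frame = base frame: x ahead of the robot, y to its left, z up, the work surface at z = 0. Lengths are in mm, angles in rad, forces in N, time in s.
With the tool pointing down it reaches from about 275 to 750 mm from the base axis. Payload 10.2 kg.
Tool frame: the origin (TCP) lies midway between the tips of the shut fingers; the grasp point (between the pads) lies 19 mm behind it (r.tcp_to_grasp is the z of the grasp point in the tool frame, in mm); z points along the fingers, y is the direction in which the jaws open and shut (so a half turn about z gives the same grasp; the last joint's range is limited). The gripper opens to 85 mm and grips with 20 to 120 N. Pads are 22 mm wide; open, the fingers measure 114 mm over their backs; the gripper's body (76 mm by 85 mm) begins 54 mm behind the grasp point. The pads swing forward as they close: fully open they stand 13 mm farther back than shut.
Start: joints at [-1.566, 0.313, 1.498, -0, 1.331, -0.223], TCP at [118.55, -511.446, 231.294] pointing down, gripper open.
Joint ranges: [-2.94, 2.94], [-0.97, 2.17], [0.19, 2.56], [-1.23, 4.37], [0.02, 3.11], [-2.88, 2.88]. Speed limits (rad/s): [2.39, 2.39, 3.01, 3.14, 3.14, 3.14].

### API

Orientations are given as a rotation vector (axis times angle).
In Python, from station import r, imaging gives the robot as it stands. The module is installed in compiled form; this text tells all that it offers. Calls block until the motion is done:
- r.reach(position, orientation): joint-space move of the TCP to a pose.
- r.line_to(position, max_speed=150, orientation=None, guard=None): straight line of the TCP; orientation=None keeps the orientation; max_speed is the mean speed in mm/s. With guard (N) it stops when the force on the tool has changed by that much, and returns True; else False.
- r.move_joints(angles): joint-space move.
- r.set_gripper(opening): finger opening in mm; the grip force is fixed at half the most; returns when the fingers have stopped.
- r.hold(seconds).
- r.ik(position, orientation): joint angles nearest the present ones, or None.
- r.observe(): the state.
- imaging.snapshot(name): name is "scene" or "top" or "wrist"; returns the picture (480x640x3 uint8, red, green, blue); there is no depth.
- imaging.get_calibration(name): a dict with "intrinsics" (3x3 intrinsics, pixels), "R" (3x3) and "t" (3): a world point X has camera coordinates R X + t; the wrist camera has in their place "mount" (4x4, takes a point from camera to tool coordinates, whose origin is the TCP and whose axes are the flange's). Camera axes: x right, y down, z forward; pixel columns grow to the right and rows downward; lengths in mm; the calibration is good to about 2 mm. The wrist camera is an equidistant fisheye: a pixel r from the principal point sees the ray r / f radians off the axis. A picture is of the moment at which its call begins: read the wrist's pose just before it. get_calibration takes no time and is no camera call.
A pose or a line that the arm cannot do raises r.PlanningError and nothing moves.
- r.hand_in(): hands the job in, once; it reports no verdict.
Trained networks look in the newest picture that a camera, given by its name, has taken for a name from the list of things; names that differ only in an ending like _2 or _b are one class to them, and where a whole thing is asked for, a point or a joint stands for the part that bears it (a point fixed in the world has none). Each returns a list of dicts, best first, with "confidence" (0 to 1); they miss things now and then, are a little off and sometimes report something else, mostly with a low value. They report only what shows in the picture. A call takes as long as a camera call. They do not tell look-alikes from the thing itself.
- imaging.search_frame(camera, target): "position" ([column, row] in pixels, amid what is visible of it).
- imaging.tip_of(camera, target): "position" ([column, row] in pixels: a listed point, or the origin of a listed thing).
The state is a dict: "time": time; "joint_positions": joint angles; "joint_velocities": joint speeds; "tau": joint torques, N m; "tool_pos": TCP position; "eef_rot": TCP orientation; "contact_force": force on the tool from outside, world axes, zero at the start; "torque": the same for the moment, N m; "grip_width": finger opening in mm.
Only numpy, scipy, OpenCV 4.12 (cv2) and the standard library are available. Lean on these libraries where they do the work, as an engineer would, in place of code of your own. Each camera call takes 0.05 s, during which the arm holds its last target.

### The job

One of the three identical brass counterweight canisters is still full of lead shot and much heavier than the two empties: feel which by lifting them. Stand the full one upright inside the open wooden case without dropping it, then break the case's folding stay by pushing its red knee in, and lower the lid gently until it is fully shut. Leave the empties standing upright on the bench and do not disturb the lantern top, finial, pink glass shade or pliers.

Things in the scene. Friction and masses are not known exactly. Their poses are not given: they have to be found in the camera images.
- can_a: Brass counterweight canister, one of three that look exactly alike: plain upright cylinder, diameter 44 mm, height 50 mm, standing on the bench. Origin: centre of its underside; z up along its axis. One of the three (any) is still filled with lead shot and weighs 0.48 to 0.73 kg in all; the other two weigh 0.14 to 0.19 kg. Only the weight tells.
- can_b: Brass counterweight canister, one of three that look exactly alike: plain upright cylinder, diameter 44 mm, height 50 mm, standing on the bench. Origin: centre of its underside; z up along its axis. One of the three (any) is still filled with lead shot and weighs 0.48 to 0.73 kg in all; the other two weigh 0.14 to 0.19 kg. Only the weight tells.
- can_c: Brass counterweight canister, one of three that look exactly alike: plain upright cylinder, diameter 44 mm, height 50 mm, standing on the bench. Origin: centre of its underside; z up along its axis. One of the three (any) is still filled with lead shot and weighs 0.48 to 0.73 kg in all; the other two weigh 0.14 to 0.19 kg. Only the weight tells.
- case: Fixed dark wooden case, 120 (x) by 180 (y) by 70 mm high outside, walls 8 mm, blue inner floor 8 mm above the bench, open on top. Origin: centre of its underside; x points from the front to the hinge side, z up. Lid hinge line: along y at x = +60 mm, z = 70 mm. Outside its +y side runs the folding stay: two 79 mm steel links, from a pivot at x = -40, z = 58 mm up to the lid's side.
- lid (a joint): Angle of the lid about its hinge, rad: 0 fully open (standing 5 degrees past upright, leaning away from the case), grows as it closes, 1.66 fully shut. The hinge is stiff, so the lid stays where it is left and needs about 2 to 4 N at its edge to move; but the locked stay blocks it until its knee is broken.
- lid_edge (a point): Middle of the lid's free edge, on its outer face (the face that is on top when shut). The lid is a flat 8 mm board, 120 mm from hinge to free edge, 180 mm wide; shut, its top is 78 mm above the bench.
- knee (a joint): Bend of the stay's knee, rad: 0 locked (3 degrees over-centre, where it stands at the start), dead straight at 0.05, grows as the knee folds towards the lid's hinge and down, 2.9 or so when the lid is shut. It takes a few newtons to push the knee through.
- knee_knob (a point): Middle of the red knob on the knee of the stay: a horizontal pin 14 mm thick and 22 mm long along the case's y, sticking outwards from the links. At the start about 120 mm above the bench. To break the stay push the knob down and towards the hinge side (along +x and -z of the case, 45 degrees) by 15 to 25 mm; straight down for 10 to 15 mm also serves.
- lantern_top: Bystander: pierced copper lantern dome standing on its rim, diameter 110 mm, height 75 mm. Origin: centre of its underside.
- finial: Bystander: turned brass finial standing upright, diameter 34 mm, height 66 mm. Origin: centre of its underside.
- cup_shade: Bystander: pink glass cup shade, upright, diameter 68 mm, height 66 mm. Origin: centre of its underside.
- pliers: Bystander: round-nose pliers with red grips lying flat, about 130 mm long along its x, 50 mm wide, 12 mm thick. Origin: under the pivot.
Things that resemble listed ones, but are neither listed nor needed, are in the scene too. What is shaped like the can_a but black is not meant.

How it is judged:
By the outcome, as a careful person would: the job done as asked, in the order asked, and still so for the second after the job is handed in, with the robot touching nothing.
It also fails if it takes over 72 s, if anything falls off the work surface, if the arm or the gripper's body presses on something with over 40 N, if the wrist force passes 120 N, or if a joint passes its speed limit or range.

## Working session

There is one attempt and no reset: what is moved stays moved. The work goes in short steps, each a Python script; the robot and the scene stay as the last script left them, time stands still between calls to the robot, and variables do not carry over. Pictures are saved under pics/ and viewed, and the job is handed in when it is done.

```bash
ls; mkdir -p pics
cat > h.py <<'E'
from station import r, imaging
import numpy as np, cv2
def snap(cam,fn,crop=None,scale=1):
    im=imaging.snapshot(cam)
    o=im[:,:,::-1].copy()
    if crop: x0,y0,x1,y1=crop; o=o[y0:y1,x0:x1]
    if scale!=1: o=cv2.resize(o,None,fx=scale,fy=scale,interpolation=cv2.INTER_CUBIC)
    cv2.imwrite('pics/'+fn,o); return im
def pix2z(cam,uv,z):
    c=imaging.get_calibration(cam);K=np.array(c['intrinsics']);R=np.array(c['R']);t=np.array(c['t'])
    d=R.T@np.linalg.inv(K)@np.array([uv[0],uv[1],1.]); o=-R.T@t
    return o+d*(z-o[2])/d[2]
def proj(cam,X):
    c=imaging.get_calibration(cam);p=np.array(c['R'])@np.array(X,float)+np.array(c['t']);q=np.array(c['intrinsics'])@p
    return q[:2]/q[2]
def st():
    s=r.observe(); print({k:np.round(v,3).tolist() for k,v in s.items() if k in('time','tool_pos','eef_rot','contact_force','grip_width','joint_positions')}); return s
E
python3 - <<'E'
from h import *
st()
snap('scene','s0.png');
for n in ['can_a','case','lid_edge','knee_knob','lantern_top','finial','cup_shade','pliers']:
    for d in imaging.tip_of('scene',n): print('scene',n,np.round(d['position']),round(d['confidence'],2))
snap('top','t0.png')
for n in ['can_a','case','lid_edge','knee_knob','lantern_top','finial','cup_shade','pliers']:
    for d in imaging.tip_of('top',n): print('top',n,np.round(d['position']),round(d['confidence'],2),np.round(pix2z('top',d['position'],0)))
for c in('top','scene'): print(imaging.get_calibration(c))
E
```

```text
pics
{'time': 0.0, 'joint_positions': [-1.566, 0.313, 1.498, 0.0, 1.331, -0.223], 'tool_pos': [118.553, -511.166, 230.716], 'eef_rot': [-3.12, -0.357, -0.0], 'contact_force': [1.253, -0.249, 0.051], 'grip_width': 85.528}
scene can_a [287. 284.] 0.97
scene can_a [264. 260.] 0.96
scene can_a [259. 238.] 0.76
scene can_a [245. 311.] 0.62
scene can_a [176. 301.] 0.58
scene case [366. 260.] 0.93
scene lid_edge [380. 228.] 0.93
scene knee_knob [368. 260.] 0.52
scene lantern_top [155. 382.] 0.61
scene finial [205. 257.] 0.78
scene cup_shade [304. 352.] 0.56
top can_a [445. 249.] 0.74 [ 512. -286.    0.]
top can_a [373. 273.] 0.69 [446. -94.   0.]
top can_a [340. 302.] 0.69 [370.  -7.   0.]
top can_a [392. 229.] 0.57 [ 566. -147.    0.]
top can_a [374. 306.] 0.54 [362. -95.   0.]
top can_a [354. 237.] 0.51 [542. -44.   0.]
top case [292. 249.] 0.64 [511. 120.   0.]
top lid_edge [286. 204.] 0.64 [634. 142.   0.]
top knee_knob [242. 237.] 0.43 [540. 256.   0.]
top lantern_top [459. 187.] 0.63 [ 685. -329.    0.]
top finial [422. 288.] 0.72 [ 409. -221.    0.]
top pliers [190. 264.] 0.75 [468. 393.   0.]
{'intrinsics': array([[481.50739118,   0.        , 319.80644748],
       [  0.        , 481.50739118, 235.33959565],
       [  0.        ,   0.        ,   1.        ]]), 'R': array([[ 0.00952841, -0.99991147, -0.00928822],
       [-0.98279797, -0.00765127, -0.18452535],
       [ 0.18443795,  0.01088667, -0.98278386]]), 't': array([  42.77651744,  538.14857373, 1188.88294724])}
{'intrinsics': array([[465.50616883,   0.        , 327.81603067],
       [  0.        , 465.50616883, 236.56390123],
       [  0.        ,   0.        ,   1.        ]]), 'R': array([[ 0.25069953,  0.96791379, -0.01710707],
       [ 0.69376899, -0.19196164, -0.69414359],
       [-0.67515505,  0.16215311, -0.71963326]]), 't': array([-165.21112086, -274.89345927, 1357.49466241])}
```

View pics/s0.png

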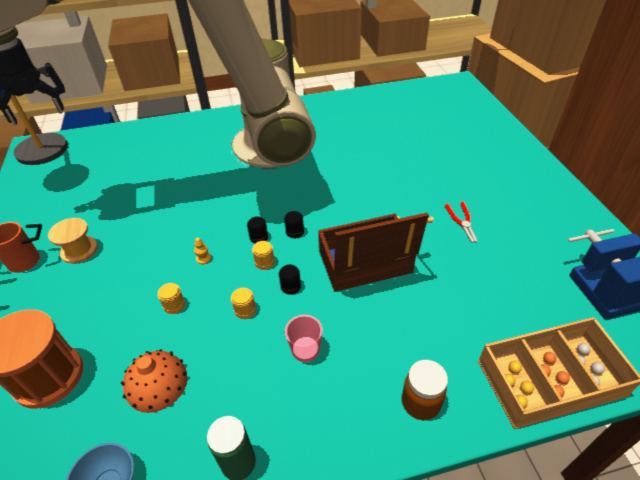

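View pics/t0.png

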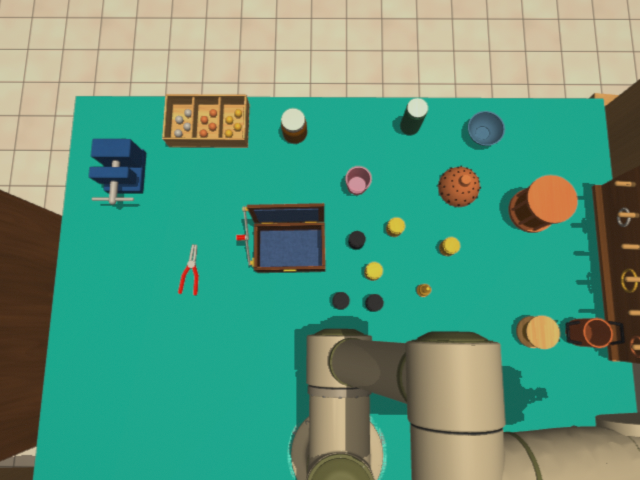

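Run:
```python
import cv2
a=cv2.imread('pics/t0.png')
cv2.imwrite('pics/t0c.png',cv2.resize(a[170:340,170:490],None,fx=2.5,fy=2.5,interpolation=cv2.INTER_CUBIC)[:600,:800])
a=cv2.imread('pics/s0.png')
cv2.imwrite('pics/s0c.png',cv2.resize(a[180:400,130:430],None,fx=2.6,fy=2.6,interpolation=cv2.INTER_CUBIC)[:600,:800])
```

```text
(no output)
```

View pics/t0c.png

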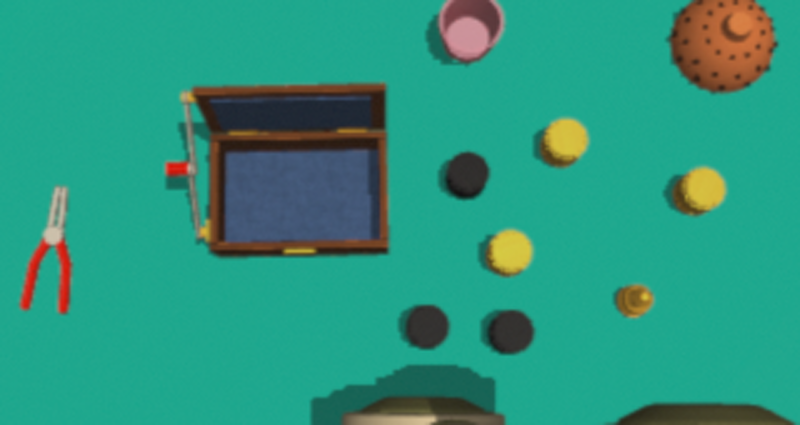

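View pics/s0c.png

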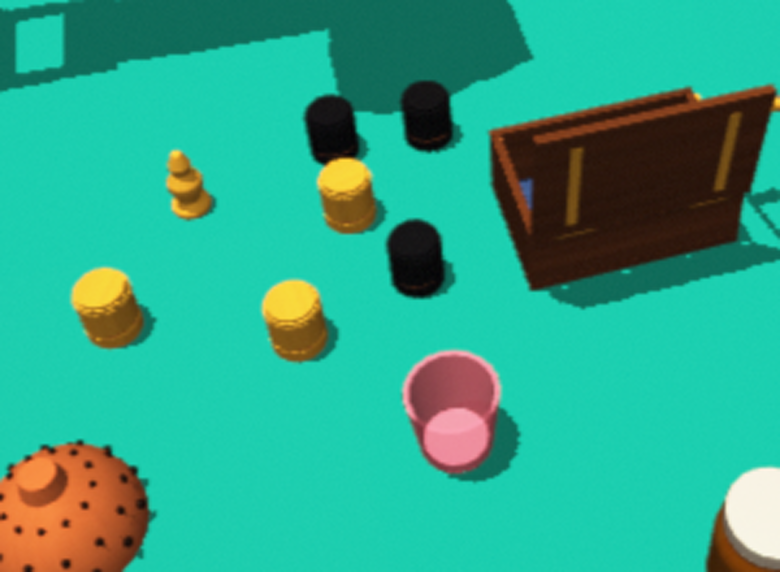

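Brass canisters (wanted): top-view pixels (374,270), (396,226) and (451,245). Possible confusions: the black cylinders at (341,300), (374,303) and (357,240), the brass finial at (424,290), and the amber jar at (293,125). The close crop shows three plain yellow cylinders, so I'm taking those. The case is around (290,240) with its lid open. The red knob is at about (241,238), on the case's left (+y) side.

```bash
python3 - <<'E'
from h import *
def tri(ut,us):
    A=[];b=[]
    for cam,uv in(('top',ut),('scene',us)):
        c=imaging.get_calibration(cam);P=np.array(c['intrinsics'])@np.c_[np.array(c['R']),np.array(c['t'])]
        for i in(0,1):
            row=uv[i]*P[2]-P[i];A.append(row[:3]);b.append(-row[3])
    return np.linalg.lstsq(np.array(A),np.array(b),rcond=None)[0]
T=lambda x,y:(x/2.5+170,y/2.5+170)
S=lambda x,y:(x/2.6+130,y/2.6+180)
for n,t,s in[('1',T(510,251),S(345,178)),('2',T(566,139),S(293,305)),('3',T(703,188),S(104,291))]:
    print(n,'top z50',np.round(pix2z('top',t,50),1),'scene z50',np.round(pix2z('scene',s,50),1),'tri',np.round(tri(t,s),1))
for n,t in[('FL',(212,250)),('FR',(387,247)),('RRtop',(384,132)),('RL',(212,135))]: print(n,np.round(pix2z('top',T(*t),70),1))
for n,t in[('lidL',(190,88)),('lidR',(385,85))]: print(n,np.round(pix2z('top',T(*t),190),1))
for u in(168,178,190): print('knob',np.round(pix2z('top',T(u,169),120),1))
print('lower pivot',np.round(pix2z('top',T(204,231),58),1))
for n,s in[('RR base',(531,290)),('RL base',(740,237))]: print(n,np.round(pix2z('scene',S(*s),0),1))
print('shade',pix2z('top',(357,181),60),'finial',pix2z('top',(425,289),50))
E
python3 - <<'E'
import cv2
a=cv2.imread('pics/t0.png')
cv2.imwrite('pics/case.png',cv2.resize(a[195:280,230:335],None,fx=7,fy=7,interpolation=cv2.INTER_CUBIC))
E
```

```text
1 top z50 [448.4 -90.9  50. ] scene z50 [457.8 -91.2  50. ] tri [449.4 -91.4  41.2]
2 top z50 [ 564.9 -149.9   50. ] scene z50 [ 575.9 -149.2   50. ] tri [ 567.2 -150.7   39.2]
3 top z50 [ 514.8 -288.9   50. ] scene z50 [ 524.7 -286.8   50. ] tri [ 516.3 -290.2   40.5]
FL [444.6 209.   70. ]
FR [449.1  33.9  70. ]
RRtop [566.6  37.9  70. ]
RL [562.1 213.   70. ]
lidL [581. 217. 190.]
lidR [585.1  36.9 190. ]
knob [517.5 247.2 120. ]
knob [517.6 237.5 120. ]
knob [517.7 225.8 120. ]
lower pivot [465.2 219.5  58. ]
RR base [572.6  36.3   0. ]
RL base [565.2 219.1   0. ]
shade [680.78225982 -48.23584378  60.        ] finial [ 402.49461515 -218.56682938   50.        ]
```

View pics/case.png

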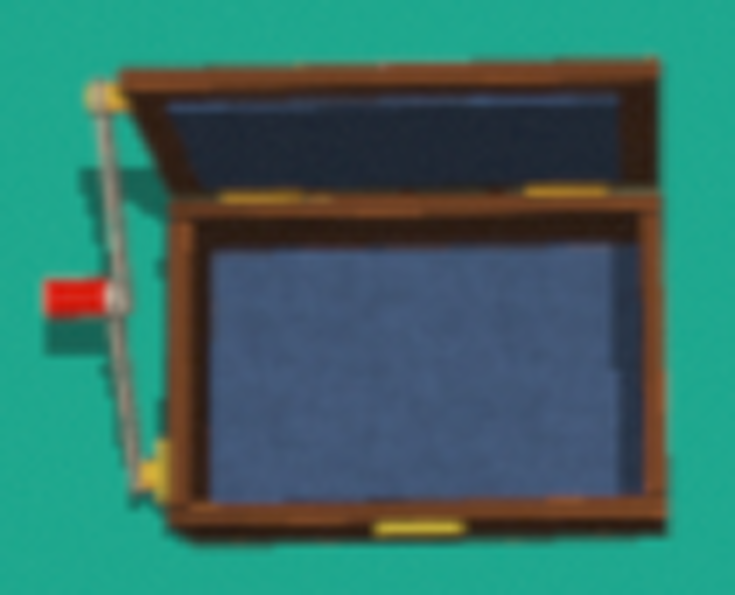

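The case is centred near (505,123) with yaw of about 0.025. The canisters are near (449,-91), (566,-150) and (515,-289). I'll check the third from above with the wrist camera before grasping it.

```bash
cat >> h.py <<'E'
def dn(yaw=0.): 
    return [np.pi*np.cos(yaw/2),np.pi*np.sin(yaw/2),0.]
def wpix2z(uv,z,s):
    from scipy.spatial.transform import Rotation as Ro
    c=imaging.get_calibration('wrist');K=np.array(c['intrinsics']);M=np.array(c['mount'])
    d=np.array([uv[0]-K[0,2],uv[1]-K[1,2]]);rr=np.hypot(*d);th=rr/K[0,0]
    v=np.r_[np.sin(th)*d/max(rr,1e-9),np.cos(th)]
    R=Ro.from_rotvec(s['eef_rot']).as_matrix()
    o=R@M[:3,3]+np.array(s['tool_pos']);v=R@M[:3,:3]@v
    return o+v*(z-o[2])/v[2]
E
python3 - <<'E'
from h import *
r.reach([515,-289,150],dn()); s=st()
snap('wrist','w1.png')
for d in imaging.tip_of('wrist','can_a'): print(np.round(d['position']),round(d['confidence'],2),np.round(wpix2z(d['position'],0,s),1))
print(imaging.get_calibration('wrist'))
E
```

```text
{'time': 2.592, 'joint_positions': [-0.711, 0.525, 1.402, -0.0, 1.213, 0.861], 'tool_pos': [514.584, -289.863, 150.223], 'eef_rot': [3.141, -0.002, 0.0], 'contact_force': [-0.341, 0.183, -0.423], 'grip_width': 85.498}
[131. 358.] 0.89 [372.1 -95.    0. ]
[ 66. 344.] 0.79 [379.9  -7.7   0. ]
[ 64. 210.] 0.7 [531.  -49.8   0. ]
[318. 214.] 0.62 [ 522.7 -290.8    0. ]
[113. 287.] 0.6 [454.  -93.7   0. ]
[151. 164.] 0.56 [ 568.  -151.6    0. ]
{'intrinsics': array([[371.64829954,   0.        , 317.35309779],
       [  0.        , 371.64829954, 240.10385518],
       [  0.        ,   0.        ,   1.        ]]), 'mount': array([[-5.21061760e-05, -9.57282430e-01, -2.89154536e-01,
         7.47018282e+01],
       [ 9.99999997e-01, -6.72716399e-05,  4.25093907e-05,
         7.80519642e-01],
       [-6.01453927e-05, -2.89154533e-01,  9.57282431e-01,
        -1.41898280e+02],
       [ 0.00000000e+00,  0.00000000e+00,  0.00000000e+00,
         1.00000000e+00]])}
```

View pics/w1.png

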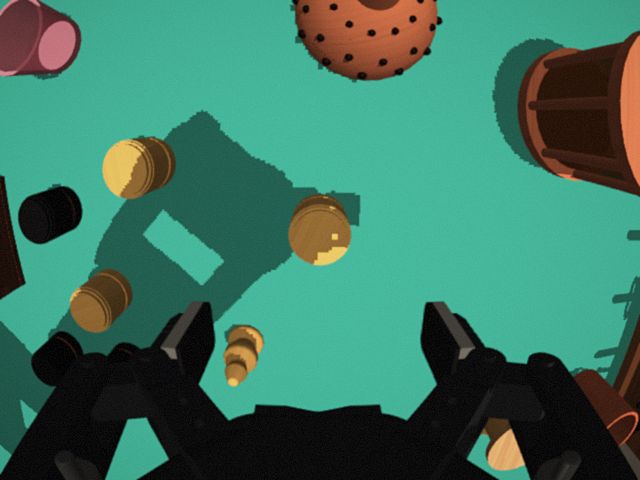

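The wrist view shows brass canister 3 ahead at (320,234), with the other two at (125,168) and (95,305). The finial is at (240,355) and the dome is well clear. I'll refine canister 3's position and lift it.

```bash
cat >> h.py <<'E'
def mz():
    a=[]
    for _ in range(6): a.append(r.observe()['contact_force']); r.hold(0.05)
    return np.mean(a,0)
def trylift(x,y,up=90):
    r.line_to([x,y,70],200); 
    print('guard',r.line_to([x,y,7],100,guard=12))
    f0=mz(); r.set_gripper(30); 
    r.line_to([x,y,37],60); r.hold(.2); f1=mz(); print('F before',f0.round(2),'lifted',f1.round(2),'dz',(f1-f0)[2].round(2)); st()
    return f1-f0
E
python3 - <<'E'
from h import *
s=r.observe()
for uv in[(320,234),(322,215)]: print(wpix2z(uv,50,s).round(1))
p=wpix2z((320,233),50,s); print(p)
x,y=p[:2]
x=(x+520)/2; 
trylift(x,y)
E
```

```text
[ 520.5 -292.5   50. ]
[ 533.7 -293.8   50. ]
[ 521.169494   -292.48561096   50.        ]
guard False
F before [-0.1   0.07  0.02] lifted [-0.36  0.14 -1.09] dz -1.11
{'time': 5.942, 'joint_positions': [-0.708, 0.677, 1.475, -0.0, 0.989, 0.863], 'tool_pos': [520.567, -292.482, 36.937], 'eef_rot': [-3.142, 0.0, 0.0], 'contact_force': [0.798, -0.682, -1.374], 'grip_width': 43.512}
```

About 1.1 N, so this one is empty. I'll set it back and try the next.

Run:
```python
from h import *
s=r.observe();x,y=s['tool_pos'][:2]
r.line_to([x,y,9],80); r.line_to([x,y,6.8],30,guard=4); r.set_gripper(85); r.line_to([x,y,110],200)
r.reach([568,-151,130],dn()); s=st()
im=snap('wrist','w2.png')
for d in imaging.tip_of('wrist','can_a'): print(np.round(d['position']),round(d['confidence'],2),np.round(wpix2z(d['position'],0,s),1))
```

```text
{'time': 8.5, 'joint_positions': [-0.459, 0.542, 1.435, -0.0, 1.166, 1.111], 'tool_pos': [567.663, -150.768, 128.901], 'eef_rot': [-3.141, -0.001, 0.003], 'contact_force': [-1.262, 0.037, -0.595], 'grip_width': 84.947}
[483. 287.] 0.9 [ 518.6 -293.2    0. ]
[319. 231.] 0.89 [ 567.5 -152.8    0. ]
[192. 273.] 0.72 [531.8 -49.4   0. ]
[249. 355.] 0.69 [453.9 -91.4   0. ]
[263. 421.] 0.37 [371.4 -97.8   0. ]
```

View pics/w2.png

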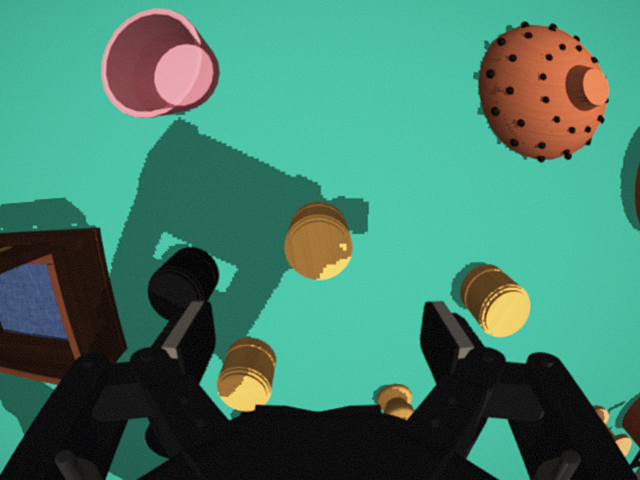

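Canister 3 stands upright at (495,300) and canister 2 is at (318,245). Next I'll lift canister 2.

Run:
```python
from h import *
trylift(569,-152.3)
```

```text
guard False
F before [-0.3  -0.16 -0.06] lifted [-0.13 -0.27 -1.68] dz -1.62
{'time': 11.742, 'joint_positions': [-0.46, 0.663, 1.503, -0.0, 0.976, 1.111], 'tool_pos': [568.971, -152.285, 36.934], 'eef_rot': [-3.142, -0.0, 0.0], 'contact_force': [-0.5, 0.211, -1.258], 'grip_width': 44.12}
```

Canister 2 is empty as well (1.6 N), so canister 1 should be the full one.

Run:
```python
from h import *
s=r.observe();x,y=s['tool_pos'][:2]
r.line_to([x,y,9],80); r.line_to([x,y,6.8],30,guard=4); r.set_gripper(85); r.line_to([x,y,110],200)
r.reach([453,-92,130],dn()); s=st()
im=snap('wrist','w3.png')
for d in imaging.tip_of('wrist','can_a'): print(np.round(d['position']),round(d['confidence'],2),np.round(wpix2z(d['position'],0,s),1))
```

```text
{'time': 14.233, 'joint_positions': [-0.455, 0.291, 1.817, -0.0, 1.034, 1.116], 'tool_pos': [452.843, -91.95, 129.441], 'eef_rot': [-3.141, 0.0, 0.001], 'contact_force': [0.072, -1.366, 0.291], 'grip_width': 85.109}
[554. 155.] 0.91 [ 519.5 -290.6    0. ]
[317. 324.] 0.84 [372.6 -92.4   0. ]
[258. 125.] 0.77 [532.5 -49.7   0. ]
[220. 318.] 0.72 [376.4 -10.1   0. ]
[402.  75.] 0.58 [ 570.8 -153.8    0. ]
[317. 230.] 0.55 [453.1 -92.7  -0. ]
```

View pics/w3.png

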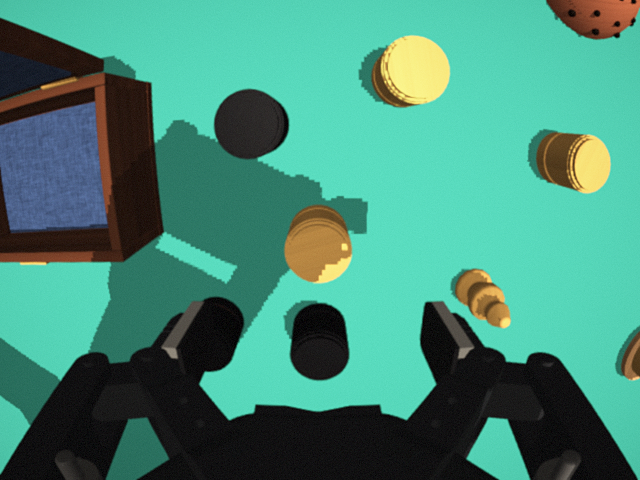

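Run:
```python
from h import *
r.reach([453.5,-92.3,120],dn(np.pi))
trylift(453.5,-92.3)
r.line_to([453.5,-92.3,125],120)
r.line_to([491,123,125],150,orientation=dn(np.pi+0.025)); s=st()
snap('wrist','w4.png'); snap('scene','s4.png',(230,160,470,340),3)
```

```text
guard False
F before [ 0.06 -0.3   0.43] lifted [-0.16 -0.17 -6.28] dz -6.72
{'time': 20.092, 'joint_positions': [-0.455, 0.447, 1.894, 0.0, 0.801, -2.026], 'tool_pos': [453.504, -92.3, 36.956], 'eef_rot': [-0.0, -3.142, -0.0], 'contact_force': [0.059, -0.273, -6.525], 'grip_width': 44.015}
{'time': 22.583, 'joint_positions': [0.013, 0.384, 1.696, -0.0, 1.061, -1.582], 'tool_pos': [490.986, 122.456, 124.986], 'eef_rot': [0.038, -3.141, 0.0], 'contact_force': [0.077, -0.275, -5.342], 'grip_width': 43.721}
```

View pics/w4.png

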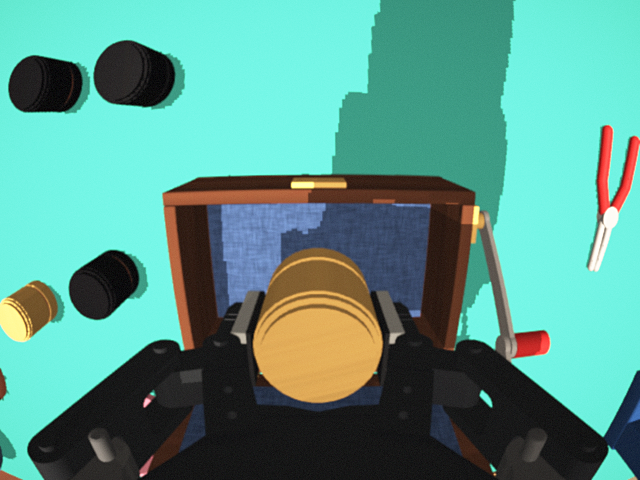

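View pics/s4.png

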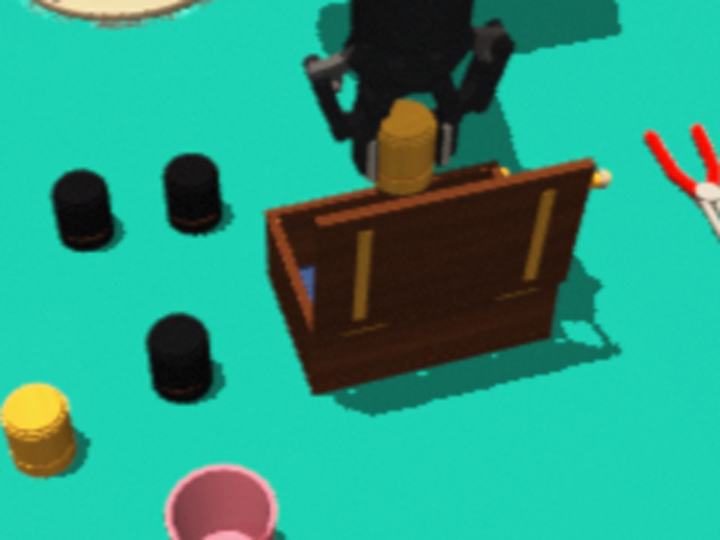

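The carry is secure, the full canister weighs about 6.5 N, and it hangs over the case interior. I'll refine the case and knob positions from this view, then lower it.

Run:
```python
from h import *
s=r.observe()
for n,uv,z in[('FRt',(166,196),70),('FLt',(474,193),70),('clasp',(319,184),62),('innerFR',(207,205),70),('innerFL',(435,205),70),('floorFL?',(435,205),8),('knobL',(515,345),120),('knobR',(548,343),120),('piv',(484,219),58)]:
    print(n,wpix2z(uv,z,s).round(1))
x,y=491,123
r.line_to([x,y,30],100)
print(r.line_to([x,y,13],25,guard=3)); st()
```

```text
FRt [453.8  34.8  70. ]
FLt [447.7 209.8  70. ]
clasp [447.7 121.5  62. ]
innerFR [458.9  59.6  70. ]
innerFL [455.8 186.5  70. ]
floorFL? [467.6 207.4   8. ]
knobL [517.4 225.6 120. ]
knobR [518.3 248.1 120. ]
piv [465.3 224.3  58. ]
True
{'time': 24.358, 'joint_positions': [0.014, 0.558, 1.776, -0.0, 0.808, -1.582], 'tool_pos': [490.859, 122.957, 15.373], 'eef_rot': [0.039, -3.141, 0.0], 'contact_force': [0.235, 0.994, 4.698], 'grip_width': 43.734}
```

The canister is resting on the case floor (TCP z 15.4, against 15 expected). I'll release it, check, and go to a position above the knob.

```bash
cat >> h.py <<'E'
from scipy.spatial.transform import Rotation as Ro
def tilt(yaw,phi): return (Ro.from_euler('y',phi,degrees=True)*Ro.from_rotvec(dn(yaw))).as_rotvec()
E
python3 - <<'E'
from h import *
s=r.observe();x,y,z=s['tool_pos']
r.set_gripper(66); r.hold(.1); r.line_to([x,y,z+60],100); r.line_to([x,y,170],200)
snap('wrist','w5.png')
r.set_gripper(0)
o=tilt(np.pi,-30)
q=r.ik([508,240,150],o); print(q)
r.reach([505,240,155],o); st()
snap('wrist','w6.png'); snap('scene','s6.png',(230,160,470,340),3)
E
```

```text
[ 0.30133447  0.28630241  1.86699251 -0.31171509  0.50506618 -1.03301644]
{'time': 27.542, 'joint_positions': [0.303, 0.274, 1.867, -0.307, 0.518, -1.038], 'tool_pos': [505.357, 239.598, 155.324], 'eef_rot': [-0.0, 2.619, -0.001], 'contact_force': [0.613, 0.11, 1.054], 'grip_width': 0.129}
```

View pics/w5.png

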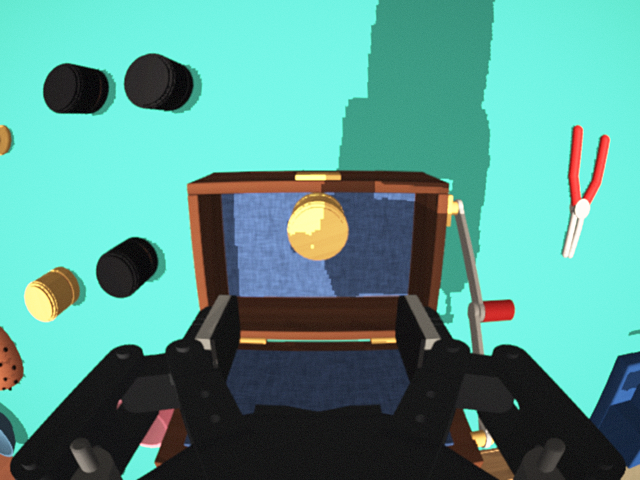

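View pics/w6.png

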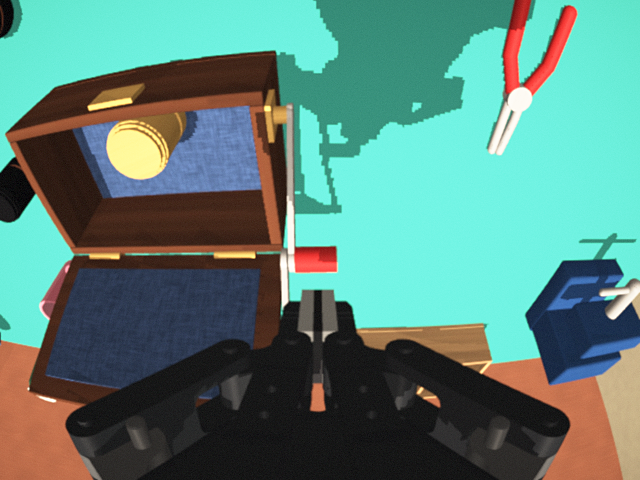

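View pics/s6.png

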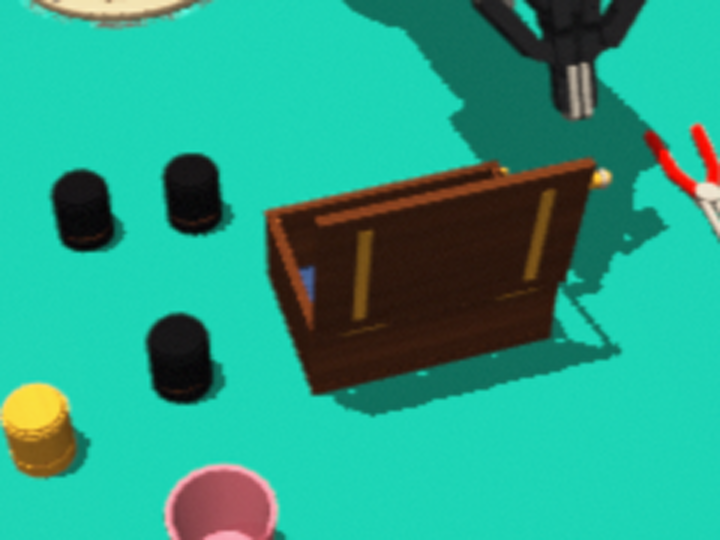

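The canister stands upright on the blue floor (w5, pixel (318,228)). In w6 the shut fingertips at (318,298) line up with the red knob at (315,260). Next I'll break the stay.

Run:
```python
from h import *
s=r.observe()
print('knob',wpix2z((316,260),120,s).round(1))
d=np.array([.5,0,-.8660254]); k=np.array([518,240,120.])
r.line_to(k-30*d,150)
g=r.line_to(k+0*d,50,guard=2.5); s=st(); print(g)
p=np.array(s['tool_pos']); 
if g:
    print(r.line_to(p+21*d,50,guard=25)); st(); print(((np.array(r.observe()['tool_pos'])-p)@d))
snap('wrist','w7.png'); snap('scene','s7.png',(230,160,470,340),3)
```

```text
knob [515.9 237.4 120. ]
{'time': 28.642, 'joint_positions': [0.295, 0.351, 1.872, -0.35, 0.437, -0.994], 'tool_pos': [517.996, 240.038, 120.009], 'eef_rot': [-0.0, 2.618, -0.0], 'contact_force': [-0.234, 0.661, -0.706], 'grip_width': 0.003}
False
```

View pics/w7.png

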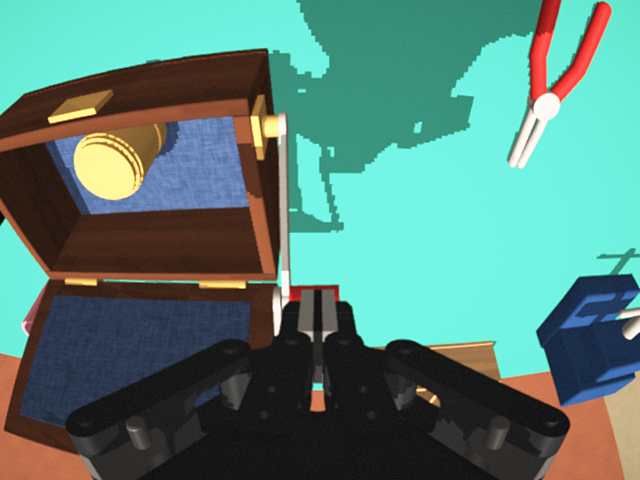

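View pics/s7.png

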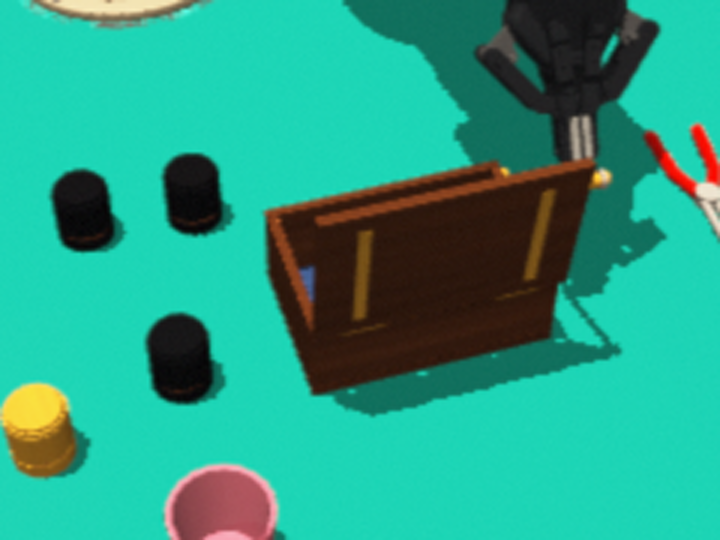

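No contact yet: the tips stop just short of the knob in the wrist view. I'll continue along the same line with a guard.

Run:
```python
from h import *
d=np.array([.5,0,-.8660254]); p0=np.array(r.observe()['tool_pos'])
g=r.line_to(p0+12*d,40,guard=2); s=st(); print(g)
p=np.array(s['tool_pos'])
if g:
    g2=r.line_to(p+19*d,40,guard=25); st(); print(g2,((np.array(r.observe()['tool_pos'])-p)@d))
snap('wrist','w8.png'); snap('scene','s8.png',(230,160,470,340),3)
```

```text
{'time': 28.967, 'joint_positions': [0.293, 0.361, 1.87, -0.354, 0.43, -0.991], 'tool_pos': [520.04, 240.057, 116.353], 'eef_rot': [-0.0, 2.618, -0.0], 'contact_force': [-0.009, 0.221, 0.308], 'grip_width': 0.221}
True
{'time': 29.608, 'joint_positions': [0.287, 0.405, 1.86, -0.375, 0.397, -0.972], 'tool_pos': [529.406, 239.944, 99.303], 'eef_rot': [-0.0, 2.619, -0.0], 'contact_force': [-0.234, 0.369, 0.111], 'grip_width': -0.167}
False 19.44915923301029
```

View pics/w8.png

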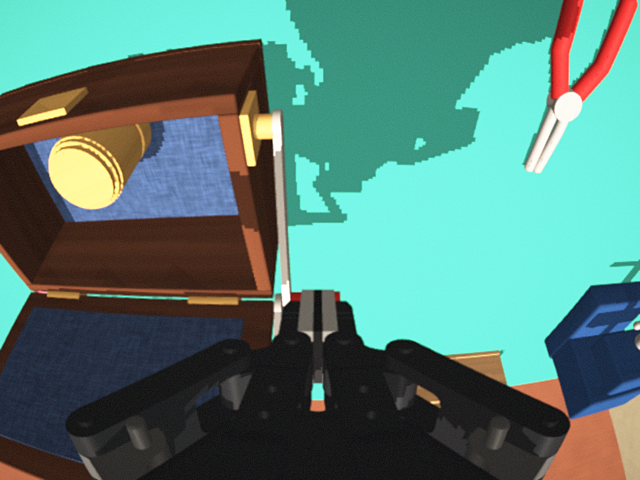

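View pics/s8.png

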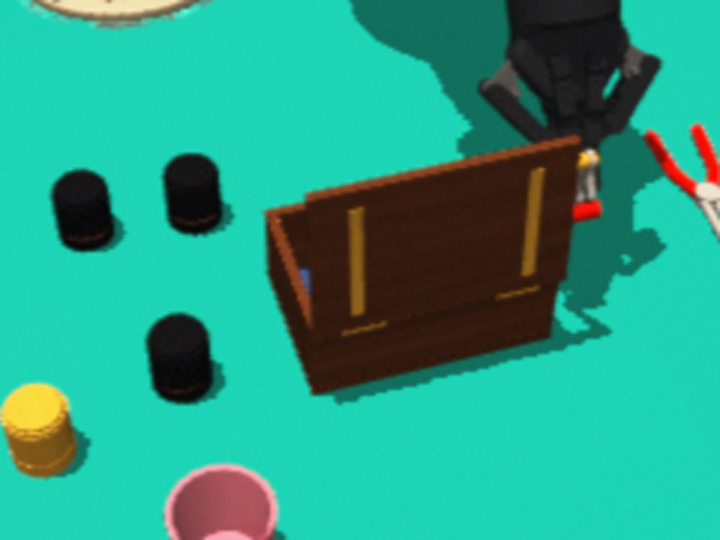

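The knee is broken: the knob has folded down at about (588,212) in s8, and the lid has already swung part of the way. Now I'll push the lid from behind along an arc about the hinge.

Run:
```python
from h import *
H=np.array([569.,70.]); 
def tcp(a,rho=100,f=11):
    a=np.radians(a); s,c=np.sin(a),np.cos(a)
    return np.array([H[0]-rho*s+8*c+f,123,H[1]+rho*c+8*s])
o=dn(np.pi)
d=np.array([.5,0,-.8660254]); p=np.array(r.observe()['tool_pos'])
r.line_to(p-45*d,150)
r.line_to([500,200,270],200,orientation=o)
r.reach([630,123,260],o); r.line_to([630,123,172],150)
r.line_to(tcp(-6),120,guard=15); st()
for a in range(4,56,10):
    g=r.line_to(tcp(a),50,guard=20); s=r.observe(); print(a,g,np.round(s['tool_pos']),s['contact_force'].round(1))
    if g: break
st()
snap('wrist','w9.png'); snap('scene','s9.png',(230,160,470,340),3)
```

```text
{'time': 32.925, 'joint_positions': [0.011, 0.551, 1.308, -0.0, 1.281, -1.56], 'tool_pos': [599.064, 123.039, 169.855], 'eef_rot': [-0.0, 3.139, -0.0], 'contact_force': [0.122, -0.723, 0.255], 'grip_width': -0.216}
4 False [581. 123. 171.] [-0.2  0.4  0.5]
14 False [563. 123. 169.] [ 0.8 -0.9  0.5]
24 False [546. 123. 165.] [0.6 0.7 0.2]
34 False [530. 123. 157.] [ 0.6 -0.9 -0.2]
44 False [516. 123. 147.] [-0.7 -0.5 -0.3]
54 False [504. 123. 135.] [ 0.1 -0.2  0. ]
{'time': 35.925, 'joint_positions': [0.013, 0.396, 1.648, 0.0, 1.098, -1.557], 'tool_pos': [503.526, 123.056, 135.086], 'eef_rot': [0.0, -3.141, -0.0], 'contact_force': [0.084, -0.2, 0.024], 'grip_width': 0.023}
```

View pics/w9.png

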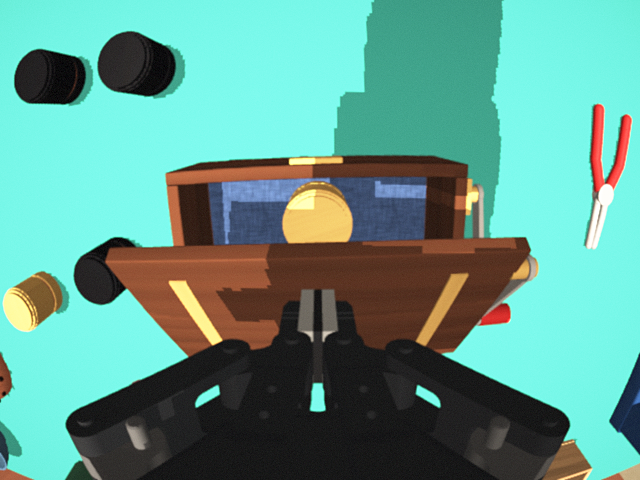

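View pics/s9.png

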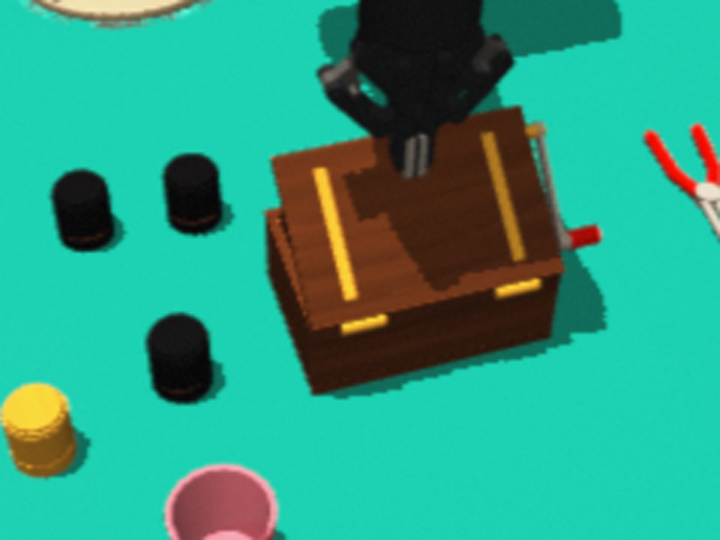

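The lid follows smoothly and is a bit past halfway, with the canister clear beneath. I'll close the rest slowly.

Run:
```python
from h import *
H=np.array([569.,70.]); 
def tcp(a,rho=100,f=11):
    a=np.radians(a); s,c=np.sin(a),np.cos(a)
    return np.array([H[0]-rho*s+8*c+f,123,H[1]+rho*c+8*s])
for a in (62,70,78,84):
    g=r.line_to(tcp(a),35,guard=15); s=r.observe(); print(a,g,np.round(s['tool_pos']),s['contact_force'].round(1))
    if g: break
p=np.array(r.observe()['tool_pos'])
g=r.line_to([p[0]-1,p[1],73],15,guard=9); s=st(); print(g)
m=mz();print(m)
snap('wrist','w10.png'); snap('scene','s10.png',(230,160,470,340),3)
```

```text
62 False [495. 123. 124.] [ 0.3 -1.  -0.1]
70 False [489. 123. 112.] [ 0.5 -0.3 -0.6]
78 False [484. 123.  98.] [-0.4  0.3  0.1]
84 False [481. 123.  88.] [-0.1  0.6  0.4]
{'time': 38.842, 'joint_positions': [0.014, 0.434, 1.769, -0.0, 0.939, -1.557], 'tool_pos': [480.53, 123.013, 78.025], 'eef_rot': [0.0, -3.141, 0.0], 'contact_force': [-1.061, 0.358, 6.835], 'grip_width': -0.145}
True
[-1.47608767 -0.59226932  6.03516065]
```

View pics/s10.png

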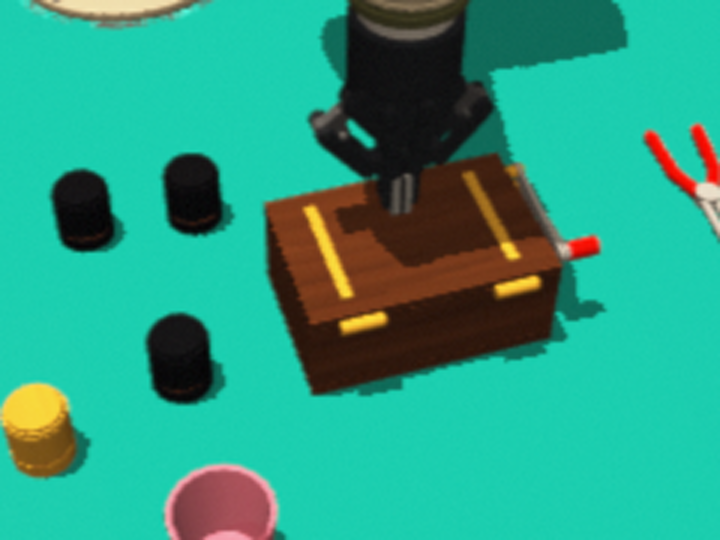

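View pics/w10.png

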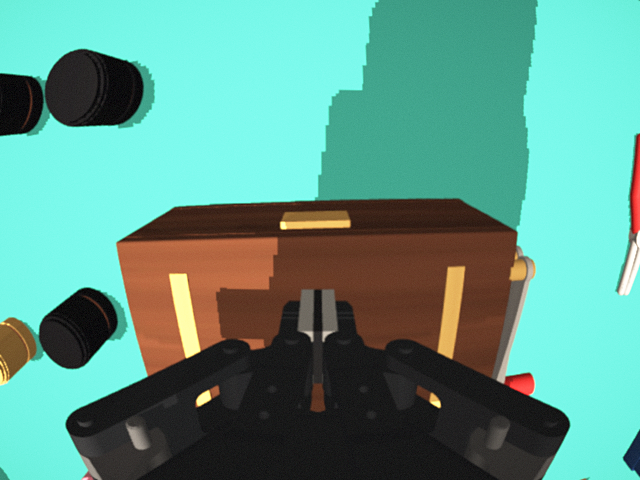

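The lid looks shut: contact stopped at z 78.0 with 7 N. I'll press once more near the free edge to be sure it's fully seated, then retreat and check.

Run:
```python
from h import *
r.line_to([480,123,90],60); r.line_to([463,123,90],80)
print(r.line_to([463,123,73],15,guard=12)); st()
r.line_to([463,123,150],80); r.line_to([420,20,260],200); r.hold(.3); st()
snap('scene','s11.png',(130,160,430,400),2.6); snap('top','t11.png',(170,150,490,340),2.5)
for n in ['can_a','lid_edge']:
    for d in imaging.tip_of('top',n): print(n,round(d['confidence'],2),np.round(pix2z('top',d['position'],78 if n=='lid_edge' else 0)))
```

```text
True
{'time': 40.767, 'joint_positions': [0.015, 0.404, 1.818, -0.0, 0.922, -1.556], 'tool_pos': [462.985, 123.007, 77.968], 'eef_rot': [0.0, -3.14, 0.0], 'contact_force': [-2.021, -0.79, 8.021], 'grip_width': -0.228}
{'time': 43.058, 'joint_positions': [-0.232, 0.058, 1.732, -0.001, 1.354, -1.803], 'tool_pos': [419.977, 20.335, 259.602], 'eef_rot': [0.001, -3.139, -0.0], 'contact_force': [0.798, 0.247, 1.082], 'grip_width': -0.271}
can_a 0.84 [ 565. -151.    0.]
can_a 0.76 [ 515. -291.    0.]
can_a 0.61 [372.  -0.   0.]
can_a 0.57 [368. -99.   0.]
lid_edge 0.76 [450. 129.  78.]
lid_edge 0.25 [542. 229.  78.]
```

View pics/s11.png

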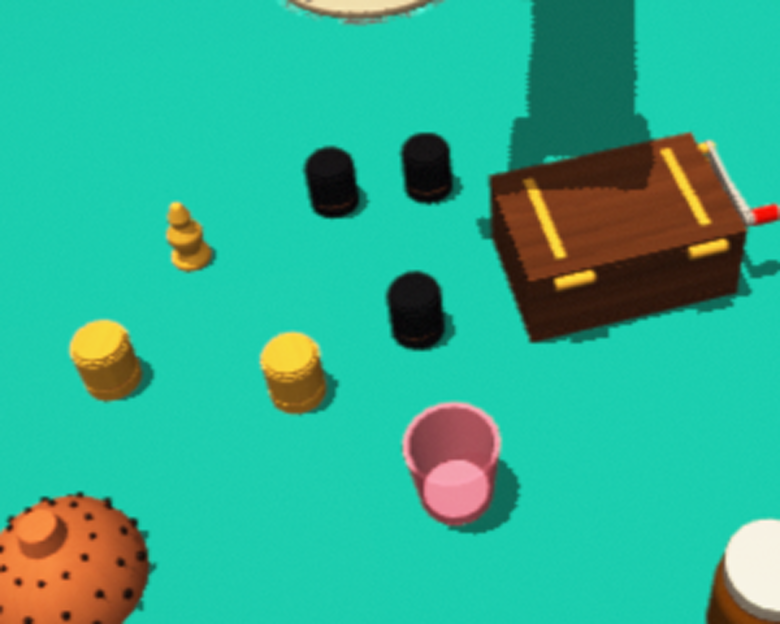

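View pics/t11.png

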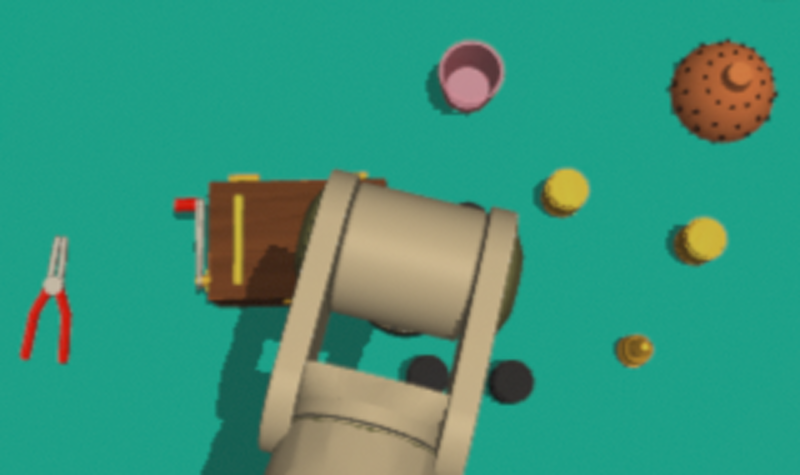

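The lid is flat and shut, both empties stand upright, the bystanders haven't moved, and the arm is clear. Handing in.

```bash
python3 -c "
from h import *
print(r.hand_in()); st()"
```

```text
the job is handed in; nothing more can be done
None
the job is handed in; nothing more can be done
```

The job is handed in at about 43 s of the 72 s allowed. The full canister is inside the case, the stay's knee is broken and the lid is fully shut.

- **Finding the full one:** I lifted all three canisters. Two weighed about 1.1 N and 1.6 N and went back upright where they stood. The third weighed about 6.5 N.
- **Placing it:** I lowered the full one until it touched the case floor and released it. The wrist picture afterwards showed it standing upright.
- **Knee and lid:** I pushed the red knob in by about 19 mm at an angle down towards the hinge. Then I swung the lid over from behind, slowing to 15 mm/s for the last few millimetres.

**Last checks:** The lid top measured 78.0 mm at two points, matching the shut height. The pictures show both empties upright, the lantern top, finial, shade and pliers where they were, and the arm clear of everything.

**What disagreed:**
- My canister positions from the two fixed cameras differed by about 10 mm, so I used the wrist camera for the grasps.
- The first approach to the knob stopped a few millimetres short of contact, and I carried on along the same line.
- The contact forces read close to zero while the knob and lid were being pushed, so I confirmed those movements from the pictures.

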